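Shim the rocking stirrer

TASK

The magnetic stirrer has lost one rubber foot and rocks. Without gripping or lifting anything, push the yellow wedge along the bench, thin end first, under the bare foot stub until the stub rests snugly on it and the stirrer stands level, without shoving the stirrer across the bench. Then press down firmly for a moment on the stirrer's corner above that stub, to check that it no longer rocks, and leave the wedge in place and everything else undisturbed.

Things in the scene. Friction and masses are not known exactly. Their poses are not given: they have to be found in the camera images.
- stirrer: White magnetic stirrer, loose, 1.5 to 2.2 kg. Origin at its middle at bench level, z up, two black knobs on its -x face. Case 150 (x) x 200 (y) mm, from 18 to 74 mm above the bench; a round white plate, 116 mm wide, on top rises to 80 mm. Four blue lugs, 30 mm wide, tops 30 mm high, stick 25 mm out of the +y and -y faces and carry the feet at x = +-55, y = +-114 mm: three of rubber, 18 mm high.
- short_foot (a point): Centre of the flat lower end of the bare aluminium stub (22 mm diameter) at x = +55, y = -114 mm of the stirrer, where the foot is lost: 10 mm above the bench. Axes as the stirrer's; the wedge goes under along its +y. Unshimmed, the stirrer stands level on the other three feet with the stub in the air, but a press of 3 to 5 N on this corner tips it by up to 6 degrees.
- corner_top (a point): Place to press: flat top of the stirrer's case near the corner above the stub, 74 mm above the bench, 23 mm in from the case's +x face and 22 mm in from its -y face. The raised plate's rim begins about 30 mm from it.
- wedge: Yellow plastic wedge lying flat, 110 x 45 mm, 70 g. Origin mid-underside; x points to the thin end. Top slopes from 3 mm high at the thin end to 20 mm at the back: 10 mm high 45 mm from the thin end, where it meets the stub's outer edge. Starts 50 to 120 mm short of the stub, roughly in line. Slides at about 1 N or less; resistance passes 5 N once the stub bears on it; stays when released.
- wedge_thin (a point): Middle of the wedge's thin end, at its underside (bench level). x points out of the thin end.
- wedge_back (a point): Middle of the wedge's flat upright back face (45 mm wide, 20 mm high), 10 mm above the bench: the face to push. x points forward to the thin end.
- tube_rack: White foam rack, 120 x 200 mm, with tubes, 119 mm high in all; bystander, loose, not to be disturbed. Origin at the middle of its underside.
- beaker: Glass beaker, 72 mm wide, 95 mm high; bystander, loose, not to be disturbed. Origin at the middle of its underside.
- flask: Amber conical flask, 84 mm wide, 132 mm high; bystander, loose, not to be disturbed. Origin at the middle of its underside.
- reagent: White bottle with blue cap, 62 mm wide, 140 mm high; bystander, loose, not to be disturbed. Origin at the middle of its underside.
- tip_box: Blue box with a pale lid, 80 x 120 mm, 63 mm high; bystander, loose, not to be disturbed. Origin at the middle of its underside.
- jar: Amber jar with red lid, 60 mm wide, 75 mm high; bystander, loose, not to be disturbed. Origin at the middle of its underside.
Things that resemble listed ones, but are neither listed nor needed, are in the scene too. What is meant by the wedge is not blue or turquoise, and is the smaller of those in its own colour.

How it is judged:
On the way, in this order (a step that is already met when the one before it is completed fails the run):
1. the wedge is under the bare stub, carries it, and the stirrer is level (y of wedge_thin in the frame of stirrer above -0.108 m and x of wedge_thin in the frame of stirrer between 0.03 and 0.08 m and y of wedge_back in the frame of stirrer below -0.125 m and contact force between wedge and stirrer above 0.3 N and angle between stirrer's own z axis and vertical below 0.015 rad), for 0.2 s.
2. the fingers press on the stirrer's corner above the stub (over 5 N) and it stays level (all of step 1 and contact force between the fingers and stirrer above 5 N and horizontal distance between the grasp point and corner_top below 0.06 m and height (world z) of the grasp point above 0.05 m), for 0.2 s.
At the end, for the whole second after the job is handed in: The wedge lies flat on the bench with its thin end at least 6 mm past the stub's centre and within 25 mm sideways of it, its back still outside the stub; the stub bears on it (over 0.3 N); the stirrer is level within 0.015 rad, within 30 mm of where it stood; both at rest (all of step 1 and distance of stirrer from where it was at the start of the episode below 0.03 m and linear speed of each of stirrer, wedge below 0.01 m/s and height (world z) of wedge below 0.005 m and angle between wedge's own z axis and vertical below 0.05 rad); the robot touches nothing.
It fails at once if the wedge is lifted off the bench or tipped up (height (world z) of wedge above 0.012 m or angle between wedge's own z axis and vertical above 0.25 rad).
It fails at once if the stirrer is lifted, tipped over or shoved more than 30 mm (height (world z) of stirrer above 0.02 m or angle between stirrer's own z axis and vertical above 0.16 rad or distance of stirrer from where it was at the start of the episode above 0.03 m).
It fails at once if a bystander (rack, beaker, flask, bottle, tip box or jar) is shifted over 20 mm or tipped (distance of any of tube_rack, beaker, flask, reagent, tip_box, jar from where it was at the start of the episode above 0.02 m or angle between any of tube_rack, beaker, flask, reagent, tip_box, jar's own z axis and vertical above 0.3 rad).
It also fails if it takes over 54 s, if anything falls off the work surface, if the arm or the gripper's body presses on something with over 40 N, if the wrist force passes 120 N, or if a joint passes its speed limit or range.

ROBOT

A 6-joint arm with a two-finger parallel gripper is mounted at the origin on the work surface. World frame = base frame: x ahead of the robot, y to its left, z up, the work surface at z = 0. Lengths are in m, angles in rad, forces in N, time in s.
With the tool pointing down it reaches from about 0.3 to 0.95 m from the base axis. Payload 3.1 kg.
Tool frame: the origin (TCP) lies between the finger pads; the fingertips stand 25 mm ahead of it and the grasp point (between the pads) lies 6 mm ahead of it; z points along the fingers, y is the direction in which the jaws open and shut (so a half turn about z gives the same grasp; the last joint's range is limited). The gripper opens to 85 mm and grips with 20 to 120 N. Pads are 22 mm wide; open, the fingers measure 114 mm over their backs; the gripper's body (76 mm by 85 mm) begins 54 mm behind the grasp point. The pads swing forward as they close: fully open they stand 13 mm farther back than shut.
Start: joints at [1.043, 0.308, 1.634, -0, 1.2, -0.07], TCP at [0.276, 0.561, 0.256] pointing down, gripper open.
Joint ranges: [-3.06, 3.06], [-0.79, 1.96], [0.05, 2.63], [-1.19, 4.34], [0.05, 2.64], [-2.94, 2.94]. Speed limits (rad/s): [2.79, 2.79, 3.14, 3.14, 3.14, 3.14].

INTERFACE

Orientations are given as a rotation vector (axis times angle).
In Python, from cell import * gives the robot as it stands.
- The arm moves only by the tool send_rows, never from a script. Its argument "increments" is a list that holds one entry, the list of rows, each a list of 5 numbers: the shift along the tool's x, y, z in m, then the turn about the tool's z in degrees, then the gripper's target within -1 to 1 (fully open at 1, half-way at 0, shut at -1). A call has 1 to 5 rows; each row shifts and turns the commanded pose from where the row before left it, along the tool's axes as they then stand; what a row does not reach is not made up. A row lasts 1/12 s, in which the tool goes at most 41.7 mm and 7.16 degrees, less where a joint would pass 70% of its speed; a pose out of reach is approached as far as the arm can. A call is refused whole if a number of a shift passes 0.0417 or a number of a turn 7.16, either way. A call with a gripper value outside its range is refused whole. The fingers move at their own pace and stop on an object; "squeeze" is the grip in N (left out, the last holds). Time passes only in rows, so rows that do not move let the fingers close. It gives the time, the measured TCP pose, the force and the opening at its end, in the units of the state.
- state(): the state, without advancing time (a new reading comes with each control period).
- get_image(name): name is "side" or "top"; returns a dict with "image" (384x512x3 uint8, red, green, blue), "fx", "fy", "cx", "cy" (pixels), "k1" (the pictures are not rectified: a ray, as slopes to the right and down, at radius r is drawn at 1 + k1 r^2 times it, then the intrinsics apply), "rvec" (rotation vector, rad) and "tvec" (3), from world to camera coordinates, as OpenCV has them. Camera axes: x right, y down, z forward; pixel columns grow to the right and rows downward; lengths in m; the calibration is good to about 2 mm. A picture is of the moment at which its call begins. There is no depth.
- sign_off(): hands the job in, once; it reports no verdict.
The state is a dict: "t": time; "qpos": joint angles; "qd": joint speeds; "effort": joint torques, N m; "tcp_pos": TCP position; "eef_rot": TCP orientation; "ft_force": force on the tool from outside, world axes, zero at the start; "moment": the same for the moment, N m; "finger_gap": finger opening in m.
Only numpy, scipy, OpenCV 4.12 (cv2) and the standard library are available. Lean on these libraries where they do the work, as an engineer would, in place of code of your own. Each camera call takes 0.05 s, during which the arm holds its last target. There are 200 camera calls.

## Working session

There is one attempt and no reset: what is moved stays moved. The work goes in short steps, Python scripts to look and compute and a tool call to move; the robot and the scene stay as the last step left them, time stands still between calls to the robot, and variables do not carry over. Pictures are saved under pics/ and viewed, about 8 in all and at most 12, crops included, and the job is handed in when it is done.

Besides the shell and the picture viewer there is one more tool, called after "Request:" in YAML: its name, and indented under it one key for each argument. send_rows: Moves the arm, as the interface text tells. Its arguments: {"type":"object","properties":{"increments":{"type":"array","items":{"type":"array","items":{"type":"array","items":{"type":"number"}}}},"squeeze":{"type":"number"}},"required":["increments"]}

```bash
mkdir -p pics
cat > h.py <<'E'
from cell import *
import numpy as np, cv2
def cam(n):
    d=get_image(n); d['K']=np.array([[d['fx'],0,d['cx']],[0,d['fy'],d['cy']],[0,0,1.]])
    d['R']=cv2.Rodrigues(np.array(d['rvec'],float))[0]; d['t']=np.array(d['tvec'],float); return d
def world(d,uv,z):
    p=(np.array(uv,float)-[d['cx'],d['cy']])/[d['fx'],d['fy']]; q=p.copy()
    for _ in range(30): q=p/(1+d['k1']*(q@q))
    r=d['R'].T@np.array([*q,1]); c=-d['R'].T@d['t']
    return c+r*(z-c[2])/r[2]
def pix(d,P):
    X=d['R']@np.array(P,float)+d['t']; q=X[:2]/X[2]; q=q*(1+d['k1']*(q@q)); return q*[d['fx'],d['fy']]+[d['cx'],d['cy']]
def save(d,n,crop=None,s=1):
    im=d['image'][...,::-1]
    if crop: x0,y0,x1,y1=crop; im=im[y0:y1,x0:x1]
    cv2.imwrite('pics/'+n,cv2.resize(im,None,fx=s,fy=s,interpolation=cv2.INTER_CUBIC))
E
python3 - <<'E'
from h import *
a=cam('top');b=cam('side');print(a['rvec'],a['tvec'],a['k1'],a['fx'])
save(a,'top1.png',None,1.5);save(b,'side1.png',None,1.5)
s=state();print(s['tcp_pos'],s['eef_rot'],s['finger_gap'],s['ft_force'],s['t'])
E
```

```text
[ 2.15936132 -2.10153942  0.14351468] [-0.02356889  0.5373487   1.26056039] -0.05967331857561384 450.6672507360764
[0.27589617 0.56001661 0.25514926] [-0.71265734 -3.05904131  0.00320836] 0.08545123979758198 [ 0.0666055  -0.07754839 -0.3065143 ] 0.1
```

View pics/top1.png

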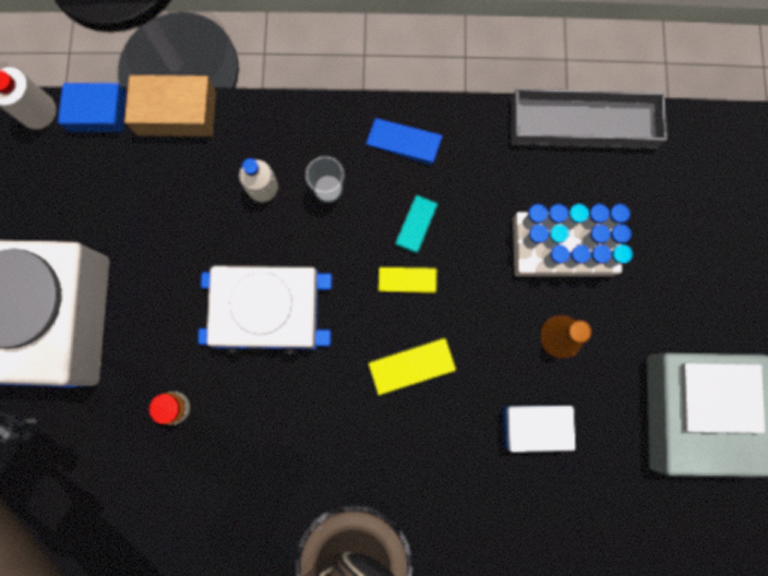

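View pics/side1.png

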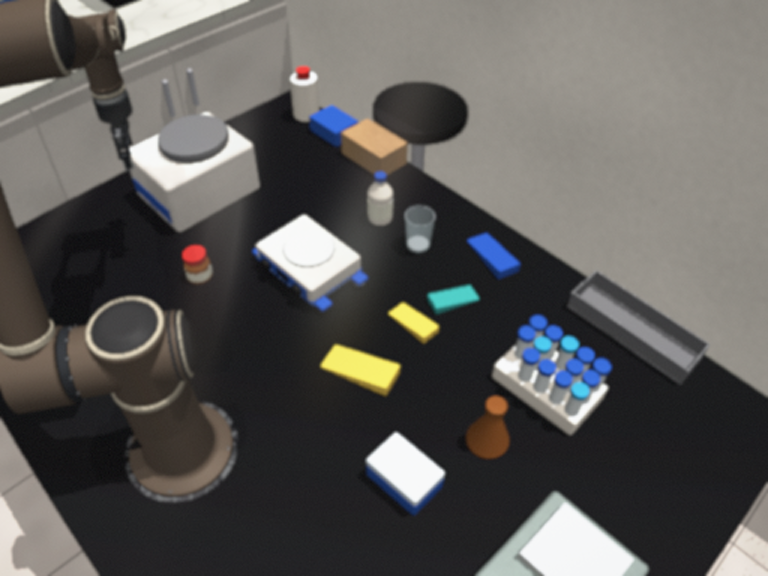

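Top view (768 px wide): robot at the bottom, +x up, +y left. The stirrer is at (263,305) with its knobs at the bottom, so the bare stub is under the upper-right lug (323,282).
Wedge look-alikes: small yellow (408,280), big yellow (412,367), turquoise (417,223), blue (404,140). I choose the small yellow one, (408,280), and will check it in a crop.

Run:
```python
from h import *
a=cam('top');save(a,'crop1.png',(120,160,320,250),4)
b=cam('side')
def seg(d,lo,hi,c):
    h=cv2.cvtColor(d['image'],cv2.COLOR_RGB2HSV); m=cv2.inRange(h,lo,hi)
    cs,_=cv2.findContours(m,0,cv2.CHAIN_APPROX_NONE)
    return [x for x in cs if cv2.contourArea(x)>25]
for x in seg(a,(22,120,80),(35,255,255),0):
    r=cv2.minAreaRect(x); p=cv2.boxPoints(r); print('Y',r, [np.round(world(a,q,.01)[:2],4).tolist() for q in p], [np.round(q,1).tolist() for q in p])
for x in seg(a,(100,120,80),(130,255,255),0):
    r=cv2.minAreaRect(x)
    if 130<r[0][0]<230 and 170<r[0][1]<240: print('lug',np.round(cv2.boxPoints(r),1).tolist(),np.round(world(a,r[0],.03),4))
h=cv2.cvtColor(a['image'],cv2.COLOR_RGB2HSV); m=cv2.inRange(h,(0,0,110),(180,90,255)); m[:, :130]=0;m[:,225:]=0;m[:170]=0;m[240:]=0
x=max(cv2.findContours(m,0,2)[0],key=cv2.contourArea); r=cv2.minAreaRect(x); print('case',r,[np.round(world(a,q,.074)[:2],4).tolist() for q in cv2.boxPoints(r)])
R=cv2.Rodrigues(np.array(state()['eef_rot']))[0];print(R.round(3))
save(b,'crop2.png',(160,130,310,240),5)
```

```text
Y ((274.22930908203125, 243.96661376953125), (24.077280044555664, 55.392982482910156), 72.25532531738281) [[0.3848, -0.0139], [0.438, -0.1666], [0.3721, -0.1886], [0.3195, -0.037]] [[244.1999969482422, 240.89999389648438], [296.8999938964844, 224.10000610351562], [304.29998779296875, 247.0], [251.5, 263.8999938964844]]
Y ((271.5, 186.5), (17.0, 39.0), 90.0) [[0.5713, -0.0319], [0.5742, -0.1475], [0.5233, -0.1481], [0.5203, -0.0332]] [[252.0, 178.0], [291.0, 178.0], [291.0, 195.0], [252.0, 195.0]]
lug [[208.0, 219.0], [220.0, 219.0], [220.0, 232.0], [208.0, 232.0]] [0.4259 0.0739 0.03  ]
lug [[132.0, 218.0], [137.0, 218.0], [137.0, 229.0], [132.0, 229.0]] [0.425  0.3056 0.03  ]
lug [[211.0, 193.0], [211.0, 181.0], [221.0, 181.0], [221.0, 193.0]] [0.5384 0.0724 0.03  ]
lug [[133.0, 181.0], [139.0, 181.0], [139.0, 192.0], [133.0, 192.0]] [0.5338 0.3082 0.03  ]
case ((173.5, 204.0), (54.0, 73.0), 90.0) [[0.5546, 0.2954], [0.5597, 0.0868], [0.4073, 0.0807], [0.4013, 0.2855]]
[[-0.897  0.442 -0.001]
 [ 0.442  0.897 -0.001]
 [ 0.    -0.001 -1.   ]]
```

View pics/crop1.png

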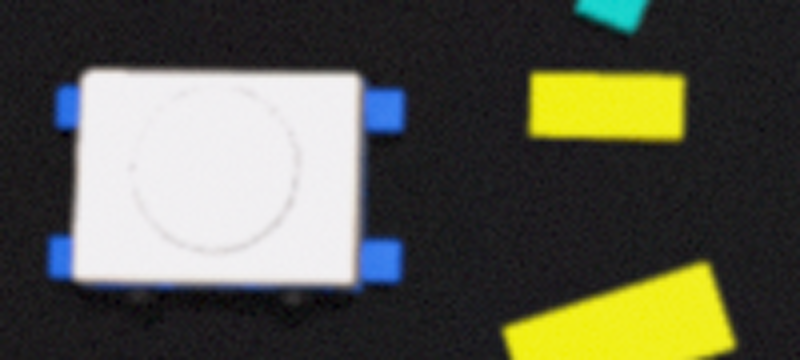

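View pics/crop2.png

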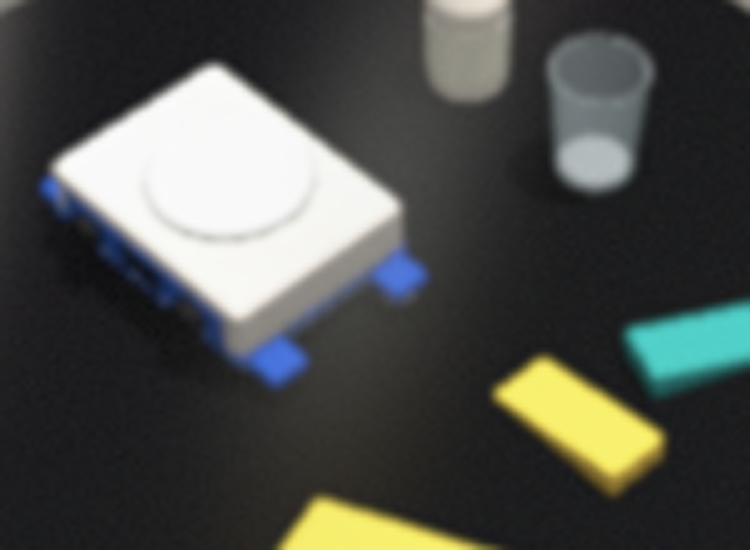

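The crops confirm it: the small yellow wedge has corners at (530,72), (685,74), (684,141) and (529,136) in crop 1, and its thick end is on the far side from the stirrer. Next I get finer positions from those crop pixels.

Run:
```python
from h import *
a=cam('top')
f=lambda u,v,z:world(a,[120+(u+.5)/4-.5,160+(v+.5)/4-.5],z)[:2]
P=lambda n,p:print(n,np.round(p,4))
tl=f(530,72,.003);tr=f(685,74,.02);br=f(684,141,.02);bl=f(529,136,.003)
for n,p in zip('tl tr br bl'.split(),(tl,tr,br,bl)):P(n,p)
th=(tl+bl)/2;bk=(tr+br)/2;P('thin',th);P('back',bk);d=th-bk;print('len',np.hypot(*d),'yaw',np.degrees(np.arctan2(d[1],d[0])), 'w',np.hypot(*(tl-bl)),np.hypot(*(tr-br)))
c=[f(82,70,.074),f(362,73,.074),f(357,285,.074),f(73,282,.074)]
for p in c:P('case',p)
C=sum(c)/4;P('C',C);ex=(c[0]+c[1]-c[2]-c[3]);ey=c[0]+c[3]-c[1]-c[2];print(np.degrees(np.arctan2(*ex[::-1])),np.degrees(np.arctan2(*ey[::-1]))-90)
P('lugU',(f(404,89,.03)+f(404,133,.03))/2);P('lugL',(f(402,239,.03)+f(402,282,.03))/2)
for n,u,v,z in [('rackleft',515/1.5,240/1.5,.03),('beaker',325/1.5,180/1.5,.05)]:P(n,world(a,[u,v],z))
```

```text
tl [ 0.5737 -0.0322]
tr [ 0.572  -0.1463]
br [ 0.5222 -0.1462]
bl [ 0.5254 -0.0327]
thin [ 0.5495 -0.0324]
back [ 0.5471 -0.1463]
len 0.11388938284223282 yaw 88.78290588466288 w 0.04825983935698109 0.04980602546812644
case [0.5544 0.2864]
case [0.5572 0.0863]
case [0.4075 0.0838]
case [0.4038 0.2832]
C [0.4807 0.1849]
1.0887162897379377 0.9391102342847972
lugU [0.5376 0.0589]
lugL [0.4286 0.0563]
rackleft [ 0.6283 -0.2991  0.03  ]
beaker [0.7352 0.0765 0.05  ]
```

Request:
send_rows:
  increments:
    - [[0,0,0,7.1,-0.5],[0,0,0,7.1,-0.5],[0,0,0,7.1,-0.5],[0,0,0,7.1,-0.5],[0,0,0,7.1,-0.5]]

```text
t: 0.67
tcp_pos: [0.2762, 0.5605, 0.256]
eef_rot: [-1.62, -2.692, 0.001]
ft_force: [0.9, -1.0, -1.3]
finger_gap: 0.025
```

Request:
send_rows:
  increments:
    - [[0,0,0,7.1,-0.5],[0,0,0,7.1,-0.5],[0,0,0,7.1,-0.5],[0,0,0,7.1,-0.5],[-0.036,0.013,0,0,-0.5]]

```text
t: 1.08
tcp_pos: [0.2879, 0.5289, 0.2563]
eef_rot: [-2.222, -2.215, -0.006]
ft_force: [1.1, -1.0, 0.9]
finger_gap: 0.0216
```

Request:
send_rows:
  increments:
    - [[-0.037,0.014,0,0,-0.5],[-0.037,0.014,0,0,-0.5],[-0.037,0.014,0,0,-0.5],[-0.037,0.014,0,0,-0.5],[-0.037,0.014,0,0,-0.5]]

```text
t: 1.5
tcp_pos: [0.3589, 0.3377, 0.2562]
eef_rot: [2.223, 2.22, 0.0]
ft_force: [1.0, -0.7, 0.4]
finger_gap: 0.021
```

Request:
send_rows:
  increments:
    - [[-0.037,0.014,0,0,-0.5],[-0.037,0.014,0,0,-0.5],[-0.037,0.014,0,0,-0.5],[-0.037,0.014,0,0,-0.5],[-0.037,0.014,0,0,-0.5]]

```text
t: 1.92
tcp_pos: [0.4286, 0.1525, 0.2565]
eef_rot: [2.223, 2.219, 0.001]
ft_force: [0.3, -0.5, 0.1]
finger_gap: 0.0215
```

Request:
send_rows:
  increments:
    - [[-0.037,0.014,0,0,-0.5],[-0.037,0.014,0,0,-0.5],[-0.037,0.014,0,0,-0.5],[-0.037,0.014,0,0,-0.5],[-0.037,0.014,0,0,-0.5]]

```text
t: 2.33
tcp_pos: [0.4982, -0.0328, 0.2565]
eef_rot: [2.224, 2.218, 0.001]
ft_force: [0.8, 0.5, 0.3]
finger_gap: 0.0212
```

Request:
send_rows:
  increments:
    - [[-0.037,0.012,0,0,-0.5],[-0.037,0.012,0,0,-0.5],[-0.037,0.012,0,0,-0.5],[-0.037,0.012,0,0,-0.5],[-0.014,0,0,0,-0.5]]

```text
t: 2.75
tcp_pos: [0.5472, -0.198, 0.2566]
eef_rot: [2.224, 2.213, -0.001]
ft_force: [-0.2, -0.1, 0.3]
finger_gap: 0.0213
```

Request:
send_rows:
  increments:
    - [[0,0,0.036,0,-0.5],[0,0,0.036,0,-0.5],[0,0,0.036,0,-0.5],[0,0,0.036,0,-0.5],[0,0,0.036,0,-0.5]]

```text
t: 3.17
tcp_pos: [0.5452, -0.1926, 0.0749]
eef_rot: [2.224, 2.219, 0.0]
ft_force: [1.0, 0.6, -0.2]
finger_gap: 0.0215
```

Request:
send_rows:
  increments:
    - [[0,0,0.015,0,-0.5],[0,0,0.015,0,-0.5],[0,0,0.012,0,-0.5],[0,0,0.004,0,-0.5],[0,0,0,0,-0.5]]

```text
t: 3.58
tcp_pos: [0.5447, -0.1924, 0.0293]
eef_rot: [-2.222, -2.218, 0.001]
ft_force: [-0.2, -0.8, 0.2]
finger_gap: 0.0211
```

Request:
send_rows:
  increments:
    - [[0.012,0.002,0,0,-0.5],[0.012,0,0,0,-0.5],[0.006,0,0,0,-0.5],[0.005,0,0,0,-0.5],[0.005,0,0,0,-0.5]]

```text
t: 4.0
tcp_pos: [0.5482, -0.1521, 0.0311]
eef_rot: [2.221, 2.219, 0.001]
ft_force: [0.3, -0.3, -0.8]
finger_gap: 0.0217
```

Request:
send_rows:
  increments:
    - [[0.006,0,0,-0.8,-0.5],[0.006,0,0,-0.8,-0.5],[0.006,0,0,-0.8,-0.5],[0.006,0,0,-0.8,-0.5],[0.006,0,0,-0.8,-0.5]]

```text
t: 4.42
tcp_pos: [0.5469, -0.1225, 0.0303]
eef_rot: [2.144, 2.297, 0.0]
ft_force: [-0.3, -0.3, 1.0]
finger_gap: 0.0213
```

```bash
cat > look.py <<'E'
from h import *
import sys
a=cam('top'); save(a,sys.argv[1],(120,150,320,250),4)
h=cv2.cvtColor(a['image'],cv2.COLOR_RGB2HSV); m=cv2.inRange(h,(22,120,80),(35,255,255)); m[210:]=0
x=max(cv2.findContours(m,0,1)[0],key=cv2.contourArea); r=cv2.minAreaRect(x);print(r,[np.round(world(a,q,.01)[:2],4).tolist() for q in cv2.boxPoints(r)])
s=state();print(np.round(s['tcp_pos'],4),s['ft_force'],s['t'])
E
python3 look.py c3.png
```

```text
((249.0, 188.5), (17.0, 16.0), 90.0) [[0.5644, 0.0006], [0.5656, -0.0468], [0.5147, -0.0481], [0.5135, -0.0009]]
[ 0.5464 -0.1214  0.0301] [-0.64813486  0.41822308 -0.67958691] 4.4667
```

View pics/c3.png

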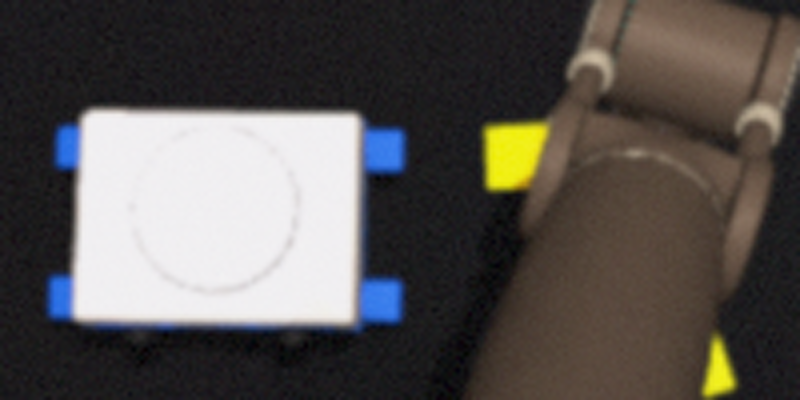

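Request:
send_rows:
  increments:
    - [[0.008,0,0,0.4,-0.5],[0.008,0,0,0.4,-0.5],[0.008,0,0,0.4,-0.5],[0.008,0,0,0.4,-0.5],[0.008,0,0,0.4,-0.5]]

```text
t: 4.88
tcp_pos: [0.5445, -0.0821, 0.0302]
eef_rot: [-2.185, -2.256, 0.0]
ft_force: [0.2, -1.1, -0.2]
finger_gap: 0.0212
```

Request:
send_rows:
  increments:
    - [[0.008,0,0,0.4,-0.5],[0.008,0,0,0.4,-0.5],[0.008,0,0,0.1,-0.5],[0.006,0,0,0,-0.5],[0.002,0,0,0,-0.5]]

```text
t: 5.3
tcp_pos: [0.5439, -0.0499, 0.0302]
eef_rot: [-2.201, -2.241, 0.0]
ft_force: [0.4, -0.7, 1.0]
finger_gap: 0.0212
```

```bash
python3 look.py c4.png
```

```text
((221.5, 187.5), (17.0, 9.0), 90.0) [[0.5656, 0.0721], [0.5663, 0.0453], [0.5153, 0.0435], [0.5146, 0.0702]]
[ 0.5439 -0.05    0.0302] [-0.15776768  0.5167218   0.07460481] 5.35
```

View pics/c4.png

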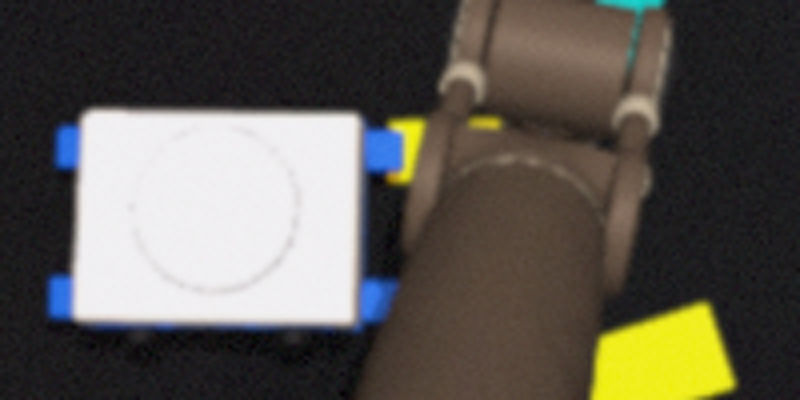

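The wedge is centred on the lug (v 118–184 against the lug's 128–172), with its thin end just under it at u≈390. I carry on slowly and watch the force.

Request:
send_rows:
  increments:
    - [[0.006,0,0,0,-0.5],[0.006,0,0,0,-0.5],[0.006,0,0,0,-0.5],[0.004,0,0,0,-0.5],[0.003,0,0,0,-0.5]]

```text
t: 5.77
tcp_pos: [0.5436, -0.0255, 0.0303]
eef_rot: [2.202, 2.24, 0.0]
ft_force: [0.4, 0.0, 0.2]
finger_gap: 0.0217
```

Request:
send_rows:
  increments:
    - [[0.001,0,0,0,-0.5],[0.001,0,0,0,-0.5],[0.001,0,0,0,-0.5],[0.001,0,0,0,-0.5],[0.001,0,0,0,-0.5]]

```text
t: 6.18
tcp_pos: [0.5435, -0.0212, 0.0303]
eef_rot: [2.203, 2.24, 0.0]
ft_force: [0.7, -1.1, 0.6]
finger_gap: 0.0215
```

Request:
send_rows:
  increments:
    - [[0.001,0,0,0,-0.5],[0.001,0,0,0,-0.5],[0.001,0,0,0,-0.5],[0,0,0,0,-0.5]]

```text
t: 6.52
tcp_pos: [0.5434, -0.0179, 0.0303]
eef_rot: [-2.202, -2.24, -0.0]
ft_force: [-1.1, -0.5, 0.6]
finger_gap: 0.0213
```

Request:
send_rows:
  increments:
    - [[0.001,0,0,0,-0.5],[0.001,0,0,0,-0.5],[0,0,0,0,-0.5]]

```text
t: 6.77
tcp_pos: [0.5434, -0.0159, 0.0303]
eef_rot: [-2.202, -2.24, -0.0]
ft_force: [-0.0, -0.3, 0.9]
finger_gap: 0.0212
```

Request:
send_rows:
  increments:
    - [[0.001,0,0,0,-0.5],[0.001,0,0,0,-0.5],[0,0,0,0,-0.5]]

```text
t: 7.02
tcp_pos: [0.5433, -0.0139, 0.0303]
eef_rot: [-2.202, -2.24, -0.0]
ft_force: [0.3, 0.1, -0.2]
finger_gap: 0.021
```

Request:
send_rows:
  increments:
    - [[0.001,0,0,0,-0.5],[0.001,0,0,0,-0.5],[0,0,0,0,-0.5]]

```text
t: 7.27
tcp_pos: [0.5433, -0.0122, 0.0303]
eef_rot: [2.202, 2.24, -0.0]
ft_force: [0.4, -1.5, 0.1]
finger_gap: 0.0213
```

Request:
send_rows:
  increments:
    - [[0.001,0,0,0,-0.5],[0.001,0,0,0,-0.5],[0,0,0,0,-0.5]]

```text
t: 7.52
tcp_pos: [0.5435, -0.0109, 0.0303]
eef_rot: [2.201, 2.24, -0.001]
ft_force: [0.7, -4.5, -0.3]
finger_gap: 0.0216
```

```bash
python3 -c "
from h import *
s=state();print(s['tcp_pos'],s['ft_force'],s['moment'])
b=cam('side');save(b,'s5.png',(150,110,290,215),5)"
```

```text
[ 0.54346338 -0.01089998  0.0302983 ] [ 0.72595993 -4.54903108 -0.33730297] [-0.79830418 -0.0634938   0.04891459]
```

View pics/s5.png

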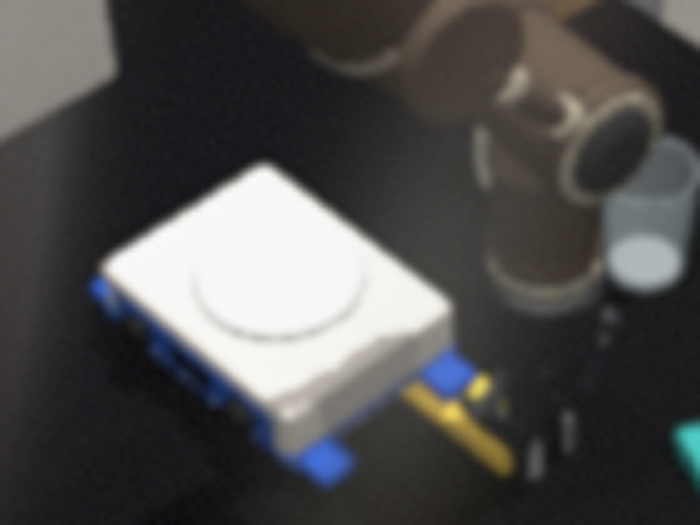

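The wedge is under the bare lug (side crop ~(450,375)) and resistance has started at 4.5 N. A little more pushing will seat it.

Request:
send_rows:
  increments:
    - [[0.001,0,0,0,-0.5],[0.001,0,0,0,-0.5],[0,0,0,0,-0.5]]

```text
t: 7.82
tcp_pos: [0.5437, -0.0092, 0.0303]
eef_rot: [2.2, 2.24, -0.001]
ft_force: [0.4, -5.9, -1.9]
finger_gap: 0.0213
```

Request:
send_rows:
  increments:
    - [[0.001,0,0,0,-0.5],[0,0,0,0,-0.5],[0,0,0,0,-0.5]]

```text
t: 8.07
tcp_pos: [0.5437, -0.0083, 0.0303]
eef_rot: [2.2, 2.239, -0.001]
ft_force: [0.2, -5.3, -1.2]
finger_gap: 0.0215
```

Request:
send_rows:
  increments:
    - [[-0.01,0,0,0,-0.5],[-0.015,0,0,0,-0.5],[-0.015,0,0,0,-0.5],[0,0,-0.03,0,-1],[0,0,-0.04,0,-1]]

```text
t: 8.48
tcp_pos: [0.5397, -0.0472, 0.0968]
eef_rot: [-2.198, -2.231, 0.009]
ft_force: [0.0, 0.3, 0.2]
finger_gap: 0.0003
```

Request:
send_rows:
  increments:
    - [[0,0,-0.04,0,-1],[0,0,-0.01,0,-1],[0.035,0,0,0,-1],[0.035,-0.003,0,0,-1],[0.035,-0.003,0,0,-1]]

```text
t: 8.9
tcp_pos: [0.5363, 0.0585, 0.151]
eef_rot: [2.205, 2.237, 0.003]
ft_force: [0.5, 0.3, 0.0]
finger_gap: 0.0001
```

```bash
python3 -c "
from h import *
s=state();print(s['tcp_pos'],s['ft_force'],s['finger_gap'])
b=cam('side');save(b,'s6.png',(150,90,310,215),5)"
```

```text
[0.53633602 0.05847346 0.15098835] [0.51405199 0.26117781 0.03602478] 0.00014070239092482832
```

View pics/s6.png

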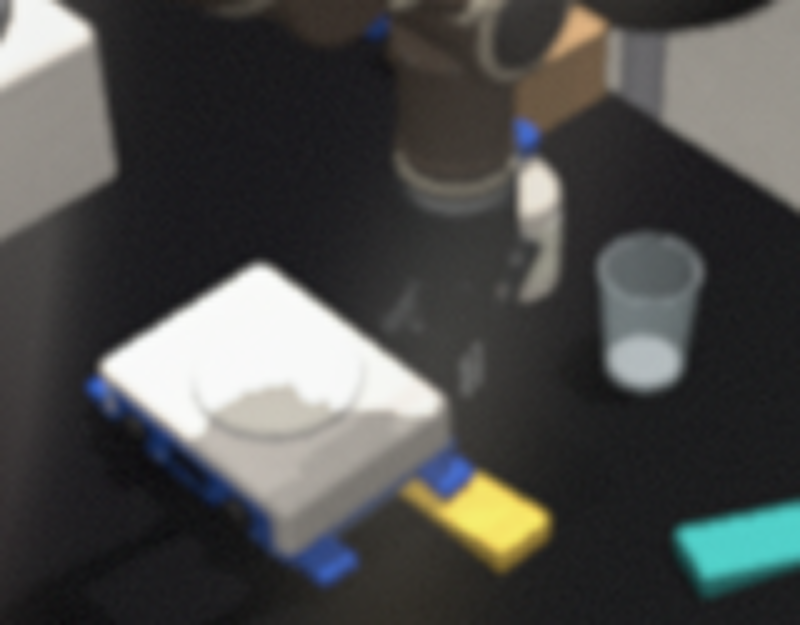

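The wedge lies flat under the lug, back clear at (520,535) in the crop, and the fingers are free. Next I move over the corner and press.

Request:
send_rows:
  increments:
    - [[0.03,0,0,0,-1],[0.016,0,0.01,0,-1],[0,0,0.02,0,-1],[0,0,0.014,0,-1],[0,0,0,0,-1]]

```text
t: 9.37
tcp_pos: [0.5322, 0.104, 0.103]
eef_rot: [-2.198, -2.238, 0.008]
ft_force: [-0.5, 0.2, 0.1]
finger_gap: 0.0
```

Request:
send_rows:
  increments:
    - [[0,0,0.002,0,-1],[0,0,0.002,0,-1],[0,0,0.002,0,-1],[0,0,0.001,0,-1],[0,0,0,0,-1]]

```text
t: 9.78
tcp_pos: [0.5357, 0.1036, 0.0997]
eef_rot: [2.203, 2.239, 0.001]
ft_force: [-0.3, 0.6, -0.0]
finger_gap: 0.0
```

Request:
send_rows:
  increments:
    - [[0,0,0.001,0,-1],[0,0,0.001,0,-1],[0,0,0.001,0,-1],[0,0,0,0,-1]]

```text
t: 10.12
tcp_pos: [0.5361, 0.1037, 0.099]
eef_rot: [2.202, 2.24, 0.0]
ft_force: [-4.8, -1.1, 13.2]
finger_gap: -0.0002
```

Request:
send_rows:
  increments:
    - [[0,0,0.0005,0,-1],[0,0,0,0,-1],[0,0,0,0,-1],[0,0,0,0,-1],[0,0,0,0,-1]]

```text
t: 10.53
tcp_pos: [0.5361, 0.1037, 0.0989]
eef_rot: [2.202, 2.24, 0.0]
ft_force: [-5.9, -1.2, 15.4]
finger_gap: -0.0003
```

Request:
send_rows:
  increments:
    - [[0,0,-0.005,0,-1],[0,0,-0.02,0,-1],[0,0,-0.04,0,-1],[0,0,-0.04,0,-1],[0,0,-0.04,0,-1]]

```text
t: 10.95
tcp_pos: [0.5347, 0.1037, 0.242]
eef_rot: [-2.202, -2.24, 0.001]
ft_force: [1.0, 0.8, 0.5]
finger_gap: -0.0
```

Request:
send_rows:
  increments:
    - [[-0.04,-0.01,0,0,-1],[-0.04,-0.01,0,0,-1],[-0.04,-0.01,0,0,-1],[-0.04,-0.01,0,0,-1],[-0.04,-0.01,0,0,-1]]

```text
t: 11.37
tcp_pos: [0.4881, -0.0985, 0.2413]
eef_rot: [2.201, 2.24, 0.001]
ft_force: [0.8, -0.6, 0.4]
finger_gap: -0.0
```

Request:
send_rows:
  increments:
    - [[-0.04,-0.01,0,0,-1],[-0.04,-0.01,0,0,-1],[-0.04,-0.01,0,0,-1],[0,0,0,0,-1],[0,0,0,0,-1]]

```text
t: 11.78
tcp_pos: [0.4602, -0.2196, 0.241]
eef_rot: [2.208, 2.234, 0.001]
ft_force: [0.1, 0.5, -0.1]
finger_gap: 0.0002
```

```bash
python3 look.py c7.png
```

```text
((226.0, 186.5), (17.0, 30.0), 90.0) [[0.5682, 0.0901], [0.5704, 0.0008], [0.5195, -0.0007], [0.5172, 0.0881]]
[ 0.4604 -0.218   0.2408] [-0.17766966 -0.17149506 -0.31912194] 11.8333
```

View pics/c7.png

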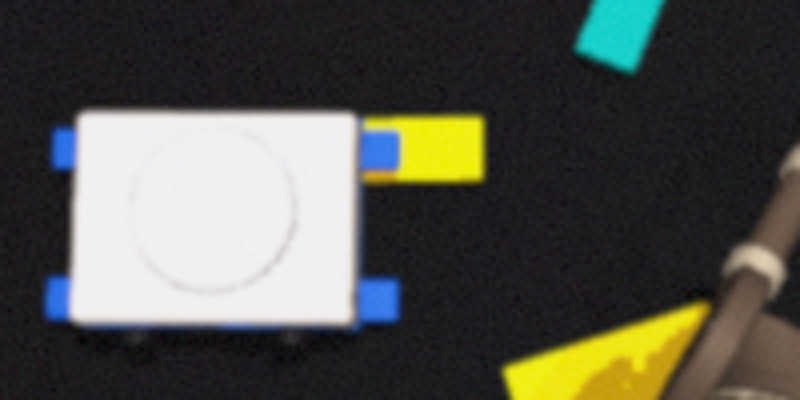

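The stirrer has moved only about 4 crop pixels (~3 mm). The wedge is centred under the lug, with its back ~60 mm outside it (u=484 against 400). Everything looks in place, so I hand in.

```bash
python3 -c "
from cell import *
print(sign_off())"
```

```text
the job is handed in; nothing more can be done
None
```

I pushed the small yellow wedge thin end first under the bare stub, pressed the stirrer's corner, backed the arm off and handed the job in at about 12 s. No verdict was reported.

- **Pushing:** I used both fingers on the wedge's back and steered it into line with the lug. Resistance rose from about 0 to 5–6 N once the stub bore on the wedge, and I pushed about 3 mm further.
- **Press check:** I pressed the corner at 13–15 N and held it for about 0.5 s. The fingers sank about 0.1 mm during the hold, so it did not rock. There was also a sideways force of 5–6 N.
- **Last picture:** The wedge is centred on the lug to within about 1–2 mm. Its back is about 60 mm outside the lug, which puts the thin end roughly 39 mm past the stub's centre. The stirrer moved about 3 mm. The arm is clear of everything, with the measured force near zero.
- **Not measured:** I did not measure the stirrer's tilt or the force between stub and wedge directly. Both are inferred from the push resistance and the firm press. The last picture was a crop around the stirrer, so I did not look at the bystanders again.

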